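# Transfer a filled bottle run to the courier rack in route order

## Robot

A 6-joint arm with a two-finger parallel gripper is mounted at the origin on the work surface. World frame = base frame: x ahead of the robot, y to its left, z up, the work surface at z = 0. Lengths are in m, angles in rad, forces in N, time in s.
With the tool pointing down it reaches from about 0.275 to 0.75 m from the base axis. Payload 10.2 kg.
Tool frame: the origin (TCP) lies on the front face of the gripper's body, between the roots of the fingers; the fingertips stand 73 mm ahead of it and the grasp point (between the pads) lies 54 mm ahead of it (robot.tip_extent is the distance from the TCP to the fingertips, in m); x points along the fingers, y is the direction in which the jaws open and shut, and the axes are right-handed (so a half turn about x gives the same grasp; the last joint's range is limited). The gripper opens to 85 mm and grips with 20 to 120 N. Pads are 22 mm wide; open, the fingers measure 114 mm over their backs; the gripper's body (76 mm by 85 mm) begins 54 mm behind the grasp point. The pads swing forward as they close: fully open they stand 13 mm farther back than shut.
Start: joints at [1.023, 0.313, 1.498, -0, 1.331, -0.223], TCP at [0.168, 0.498, 0.304] pointing down, gripper open.
Joint ranges: [-2.94, 2.94], [-0.97, 2.17], [0.19, 2.56], [-1.23, 4.37], [0.02, 3.11], [-2.88, 2.88]. Speed limits (rad/s): [2.39, 2.39, 3.01, 3.14, 3.14, 3.14].

## Interface

Orientations are given as a rotation vector (axis times angle).
In Python, from bench import state, vision, finish_job, robot gives the robot as it stands.
- The arm moves only by the shell command python3 -m creep 'ROWS'. ROWS is JSON, a list that holds one entry, the list of rows, each a list of 7 numbers: the shift along the tool's x, y, z in cm, then the turn, a rotation vector about the tool's x, y, z in rad, then the opening, from 0 (shut) to 1 (fully open). In form: [[[tx, ty, tz, ax, ay, az, grip], ...]]. A call has 1 to 5 rows; each row shifts and turns the commanded pose from where the row before left it, along the tool's axes as they then stand; what a row does not reach is not made up. A row lasts 1/8 s, in which the tool goes at most 62.5 mm and 10.7 degrees, less where a joint would pass 70% of its speed; a pose out of reach is approached as far as the arm can. A call with a gripper value outside its range is refused whole. The fingers move at their own pace and stop on an object; the grip force is fixed at half the most. Time passes only in rows, so rows that do not move let the fingers close. It gives the time, the measured TCP pose, the force and the opening at its end, in the units of the state.
- state(): the state, without advancing time (a new reading comes with each control period).
- vision.grab_frame(name): name is "side" or "top" or "wrist"; returns a dict with "color" (400x640x3 uint8, red, green, blue), "intrinsics" (3x3 intrinsics, pixels), "D" ([k1, k2, p1, p2, k3] as OpenCV has them; the pictures are not rectified), "position" and "rotation" of the camera in the world; the wrist camera has in their place "T_tool_cam" (4x4, takes a point from camera to tool coordinates, whose origin is the TCP and whose axes are the tool frame's). Camera axes: x right, y down, z forward; pixel columns grow to the right and rows downward; lengths in m; the calibration is good to about 2 mm. A picture is of the moment at which its call begins: read the wrist's pose just before it. There is no depth.
- finish_job(): hands the job in, once; it reports no verdict.
The state is a dict: "time_s": time; "q": joint angles; "joint_velocities": joint speeds; "effort": joint torques, N m; "eef_pos": TCP position; "eef_rot": TCP orientation; "contact_force": force on the tool from outside, world axes, zero at the start; "wrist_torque": the same for the moment, N m; "width": opening from 0.0 (shut) to 1.0 (fully open).
Only numpy, scipy, OpenCV 4.12 (cv2) and the standard library are available. Lean on these libraries where they do the work, as an engineer would, in place of code of your own. Each camera call takes 0.05 s, during which the arm holds its last target.

## Task

The four tablet bottles in the grey filling rack stand in delivery-route order, counted from that rack's black grip. Move them one by one into the white courier rack in the same order counted from its own black grip: the bottle beside the grey rack's grip goes beside the white rack's grip, and so on to the far end. Set each one down gently and upright on the bottom of its place - do not drop it in or tip it over - and leave all four standing there.

Things in the scene. Friction and masses are not known exactly. Their poses are not given: they have to be found in the camera images.
- red_bottle: Loose amber tablet bottle with a red screw cap, upright at the start in some well of the grey filling rack. 40 mm diameter (straight wall from 2 to 72 mm), 92 mm tall; cap 34 mm diameter, from 77 to 92 mm; white paper band around the body; 50 to 100 g. Origin: centre of its underside; z along its axis, up.
- yellow_bottle: Loose amber tablet bottle with a yellow screw cap, upright at the start in some well of the grey filling rack. 40 mm diameter (straight wall from 2 to 72 mm), 92 mm tall; cap 34 mm diameter, from 77 to 92 mm; white paper band around the body; 50 to 100 g. Origin: centre of its underside; z along its axis, up.
- green_bottle: Loose amber tablet bottle with a green screw cap, upright at the start in some well of the grey filling rack. 40 mm diameter (straight wall from 2 to 72 mm), 92 mm tall; cap 34 mm diameter, from 77 to 92 mm; white paper band around the body; 50 to 100 g. Origin: centre of its underside; z along its axis, up.
- blue_bottle: Loose amber tablet bottle with a blue screw cap, upright at the start in some well of the grey filling rack. 40 mm diameter (straight wall from 2 to 72 mm), 92 mm tall; cap 34 mm diameter, from 77 to 92 mm; white paper band around the body; 50 to 100 g. Origin: centre of its underside; z along its axis, up.
- red_tag: Fixed red plastic tag, 36 mm long, 28 mm wide, 3 mm thick, tilted 45 degrees on the label rail along the -x side of the grey filling rack. It marks the place where the bottle with the red cap was filled and stays there. Origin: its centre, 24 mm above the table and 46 mm to the rack's -x side of that place's well centre; axes parallel to the rack's.
- yellow_tag: Fixed yellow plastic tag, 36 mm long, 28 mm wide, 3 mm thick, tilted 45 degrees on the label rail along the -x side of the grey filling rack. It marks the place where the bottle with the yellow cap was filled and stays there. Origin: its centre, 24 mm above the table and 46 mm to the rack's -x side of that place's well centre; axes parallel to the rack's.
- green_tag: Fixed green plastic tag, 36 mm long, 28 mm wide, 3 mm thick, tilted 45 degrees on the label rail along the -x side of the grey filling rack. It marks the place where the bottle with the green cap was filled and stays there. Origin: its centre, 24 mm above the table and 46 mm to the rack's -x side of that place's well centre; axes parallel to the rack's.
- blue_tag: Fixed blue plastic tag, 36 mm long, 28 mm wide, 3 mm thick, tilted 45 degrees on the label rail along the -x side of the grey filling rack. It marks the place where the bottle with the blue cap was filled and stays there. Origin: its centre, 24 mm above the table and 46 mm to the rack's -x side of that place's well centre; axes parallel to the rack's.
- fill_rack: Grey filling rack, fixed, full, tagged on its -x side, at the robot's left or right. 254 x 68 x 36 mm high, long along y; 4 square wells 56 mm inside, centres y = +93 (first), +31, -31, -93 mm, x = 0; walls 6, floor 6 mm thick. Black grip on the +y end, out to 147 mm. Origin: centre of underside. 22 mm between neighbouring bottles; both long sides are free for fingers.
- courier_rack: White courier rack, fixed, empty, on the other side, turned any way round. 254 x 68 x 36 mm high, long along y; 4 square wells 56 mm inside, centres y = +93 (first), +31, -31, -93 mm, x = 0; walls 6, floor 6 mm thick. Black grip on the +y end, out to 147 mm. Origin: centre of underside. 22 mm between neighbouring bottles; both long sides are free for fingers.

How it is judged:
At the end, for the whole second after the job is handed in: Each bottle is in the white rack in the well with the same number, counted from the grip, as its tag (its start) in the grey rack: within 14 mm of the well centre along x and y, underside below 11 mm over the rack's underside, tilt under 0.15 rad, let go and at rest (((y of red_tag in the frame of fill_rack between 0.073 and 0.113 m and y of red_bottle in the frame of courier_rack between 0.079 and 0.107 m) or (y of red_tag in the frame of fill_rack between 0.011 and 0.051 m and y of red_bottle in the frame of courier_rack between 0.017 and 0.045 m) or (y of red_tag in the frame of fill_rack between -0.051 and -0.011 m and y of red_bottle in the frame of courier_rack between -0.045 and -0.017 m) or (y of red_tag in the frame of fill_rack between -0.113 and -0.073 m and y of red_bottle in the frame of courier_rack between -0.107 and -0.079 m)) and x of red_bottle in the frame of courier_rack between -0.014 and 0.014 m and z of each of red_bottle, yellow_bottle, green_bottle, blue_bottle in the frame of courier_rack below 0.011 m and angle between each of red_bottle, yellow_bottle, green_bottle, blue_bottle's own z axis and vertical below 0.15 rad and linear speed of each of red_bottle, yellow_bottle, green_bottle, blue_bottle below 0.02 m/s and angular speed of each of red_bottle, yellow_bottle, green_bottle, blue_bottle below 0.2 rad/s and ((y of yellow_tag in the frame of fill_rack between 0.073 and 0.113 m and y of yellow_bottle in the frame of courier_rack between 0.079 and 0.107 m) or (y of yellow_tag in the frame of fill_rack between 0.011 and 0.051 m and y of yellow_bottle in the frame of courier_rack between 0.017 and 0.045 m) or (y of yellow_tag in the frame of fill_rack between -0.051 and -0.011 m and y of yellow_bottle in the frame of courier_rack between -0.045 and -0.017 m) or (y of yellow_tag in the frame of fill_rack between -0.113 and -0.073 m and y of yellow_bottle in the frame of courier_rack between -0.107 and -0.079 m)) and x of yellow_bottle in the frame of courier_rack between -0.014 and 0.014 m and ((y of green_tag in the frame of fill_rack between 0.073 and 0.113 m and y of green_bottle in the frame of courier_rack between 0.079 and 0.107 m) or (y of green_tag in the frame of fill_rack between 0.011 and 0.051 m and y of green_bottle in the frame of courier_rack between 0.017 and 0.045 m) or (y of green_tag in the frame of fill_rack between -0.051 and -0.011 m and y of green_bottle in the frame of courier_rack between -0.045 and -0.017 m) or (y of green_tag in the frame of fill_rack between -0.113 and -0.073 m and y of green_bottle in the frame of courier_rack between -0.107 and -0.079 m)) and x of green_bottle in the frame of courier_rack between -0.014 and 0.014 m and ((y of blue_tag in the frame of fill_rack between 0.073 and 0.113 m and y of blue_bottle in the frame of courier_rack between 0.079 and 0.107 m) or (y of blue_tag in the frame of fill_rack between 0.011 and 0.051 m and y of blue_bottle in the frame of courier_rack between 0.017 and 0.045 m) or (y of blue_tag in the frame of fill_rack between -0.051 and -0.011 m and y of blue_bottle in the frame of courier_rack between -0.045 and -0.017 m) or (y of blue_tag in the frame of fill_rack between -0.113 and -0.073 m and y of blue_bottle in the frame of courier_rack between -0.107 and -0.079 m)) and x of blue_bottle in the frame of courier_rack between -0.014 and 0.014 m); the robot touches nothing.
It fails at once if a bottle is tipped over (more than 0.7 rad from upright) (angle between any of red_bottle, yellow_bottle, green_bottle, blue_bottle's own z axis and vertical above 0.7 rad).
It fails at once if a bottle is dropped into the courier rack: it goes faster than 0.8 m/s with its underside less than 50 mm above the rack's underside ((x of red_bottle in the frame of courier_rack between -0.05 and 0.05 m and y of red_bottle in the frame of courier_rack between -0.14 and 0.14 m and z of red_bottle in the frame of courier_rack between 0.002 and 0.05 m and linear speed of red_bottle above 0.8 m/s) or (x of yellow_bottle in the frame of courier_rack between -0.05 and 0.05 m and y of yellow_bottle in the frame of courier_rack between -0.14 and 0.14 m and z of yellow_bottle in the frame of courier_rack between 0.002 and 0.05 m and linear speed of yellow_bottle above 0.8 m/s) or (x of green_bottle in the frame of courier_rack between -0.05 and 0.05 m and y of green_bottle in the frame of courier_rack between -0.14 and 0.14 m and z of green_bottle in the frame of courier_rack between 0.002 and 0.05 m and linear speed of green_bottle above 0.8 m/s) or (x of blue_bottle in the frame of courier_rack between -0.05 and 0.05 m and y of blue_bottle in the frame of courier_rack between -0.14 and 0.14 m and z of blue_bottle in the frame of courier_rack between 0.002 and 0.05 m and linear speed of blue_bottle above 0.8 m/s)).
It also fails if it takes over 102 s, if anything falls off the work surface, if the arm or the gripper's body presses on something with over 40 N, if the wrist force passes 120 N, or if a joint passes its speed limit or range.

## Working session

There is one attempt and no reset: what is moved stays moved. The work goes in short steps, Python scripts to look and compute and a shell command to move; the robot and the scene stay as the last step left them, time stands still between calls to the robot, and variables do not carry over. Pictures are saved under pics/ and viewed, and the job is handed in when it is done.

```bash
ls; mkdir -p pics
python3 - <<'E'
from bench import state, vision, robot
import cv2,pprint
s=state();pprint.pprint(s)
for n in ("top","side"):
    f=vision.grab_frame(n); cv2.imwrite(f"pics/{n}0.png",f["color"][:,:,::-1])
    print(n,f["intrinsics"],f["D"],f["position"],f["rotation"])
E
```

```text
pics
{'contact_force': array([-0.3383787 , -0.04222336, -0.02521985]),
 'eef_pos': array([0.16745744, 0.49739146, 0.30333899]),
 'eef_rot': array([ 0.25395175,  1.55620617, -0.25586893]),
 'effort': array([-1.09785229e-03, -4.12277913e+01, -2.59739542e+01, -3.10818350e-04,
        4.12522088e-03, -2.53223345e-05]),
 'joint_velocities': array([ 0.00064285, -0.00107063, -0.00069523, -0.0016915 ,  0.00151438,
       -0.00037328]),
 'q': array([ 1.02259620e+00,  3.13429743e-01,  1.49845407e+00, -1.32268529e-05,
        1.33101614e+00, -2.23398268e-01]),
 'time_s': 0.0,
 'width': 1.000041365635491,
 'wrist_torque': array([-0.02265931,  0.00602453, -0.02176763])}
top [[458.91185714   0.         312.74047286]
 [  0.         458.91185714 195.5590078 ]
 [  0.           0.           1.        ]] [0.01964195 0.         0.         0.         0.        ] [2.57360978e-01 1.02972051e-04 1.09574832e+00] [-2.09065925  2.12218661 -0.24263729]
side [[371.42969458   0.         324.00572904]
 [  0.         371.42969458 197.20204482]
 [  0.           0.           1.        ]] [-0.01715314  0.          0.          0.          0.        ] [0.20006738 0.53808843 0.4542896 ] [-0.64829649  2.49046478 -1.33524887]
```

View pics/top0.png

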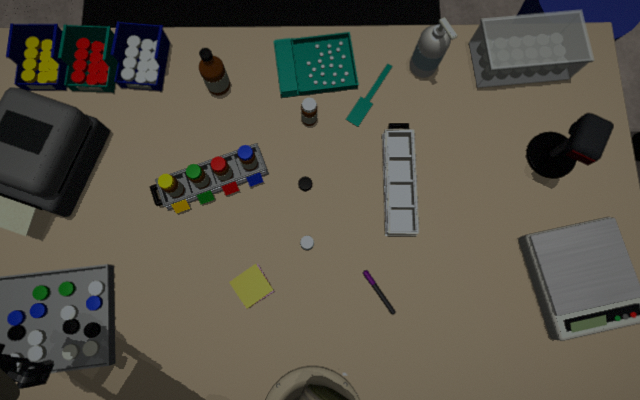

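View pics/side0.png

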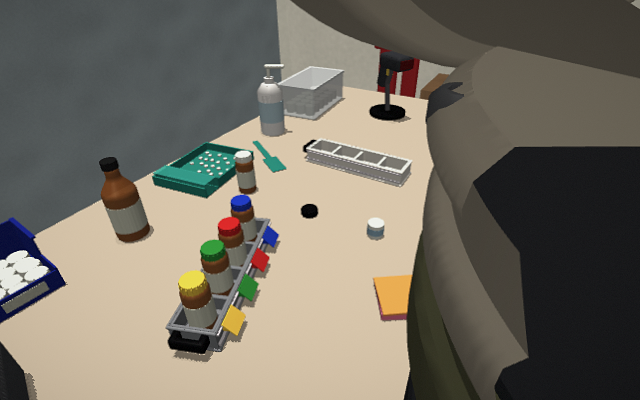

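The top view shows the grey rack with its grip at about (156,195). From the grip, the caps and tags run yellow, green, red, blue. The white rack's grip is at the top, about (398,127). I'll enlarge both racks next.

Run:
```python
import cv2
im=cv2.imread("pics/top0.png")
im=cv2.convertScaleAbs(im,alpha=1.5)
cv2.imwrite("pics/cg.png",cv2.resize(im[135:220,140:280],None,fx=5.7,fy=5.7,interpolation=cv2.INTER_CUBIC))
cv2.imwrite("pics/cw.png",cv2.resize(im[120:240,360:440],None,fx=5,fy=5,interpolation=cv2.INTER_CUBIC))
```

```text
(no output)
```

View pics/cg.png

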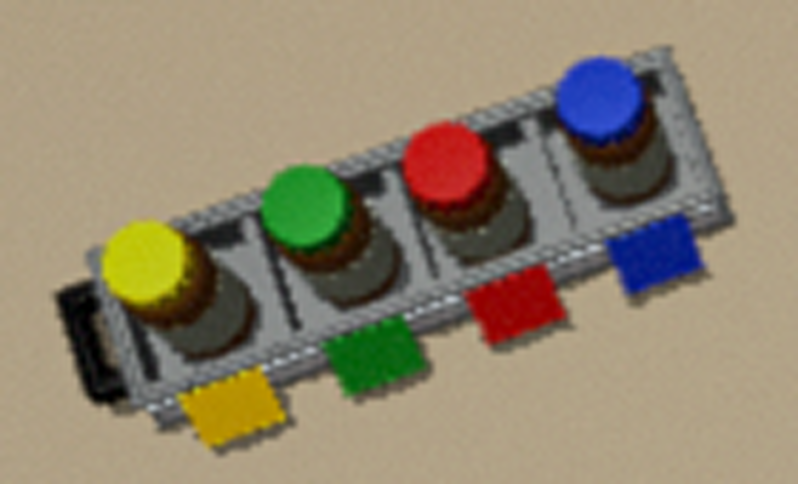

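View pics/cw.png

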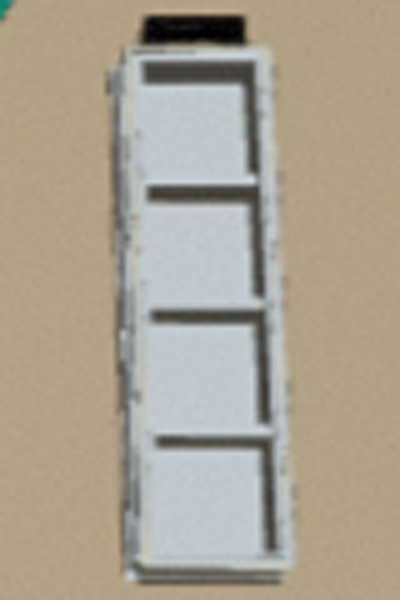

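```bash
cat > h.py <<'E'
import numpy as np,cv2
from scipy.spatial.transform import Rotation as R
from scipy.optimize import least_squares
from bench import state, vision
def ray_plane(f,px,z):
    K,D=np.array(f["intrinsics"]),np.array(f["D"])
    u=cv2.undistortPoints(np.array(px,float).reshape(-1,1,2),K,D).reshape(-1,2)
    d=np.c_[u,np.ones(len(u))]@R.from_rotvec(f["rotation"]).as_matrix().T
    p=np.array(f["position"]); return p+d*((z-p[2])/d[:,2])[:,None]
def proj(f,P):
    Rc=R.from_rotvec(f["rotation"]).as_matrix(); p=np.array(f["position"])
    rv=cv2.Rodrigues(Rc.T)[0]; t=-Rc.T@p
    return cv2.projectPoints(np.array(P,float),rv,t,np.array(f["intrinsics"]),np.array(f["D"]))[0].reshape(-1,2)
def rackpts(x,y,a,L):
    L=np.array(L,float); c,s=np.cos(a),np.sin(a)
    return np.c_[x+c*L[:,0]-s*L[:,1], y+s*L[:,0]+c*L[:,1], L[:,2]]
E
python3 - <<'E'
from h import *
f=vision.grab_frame("top")
g=lambda l,s,o:[(a/s+o[0]-.5+.5/s,b/s+o[1]-.5+.5/s) for a,b in l]
caps=g([(144,263),(306,207),(447,163),(600,98)],5.7,(140,135))
C=ray_plane(f,caps,.098); print(C.round(4), np.linalg.norm(np.diff(C,axis=0),axis=1))
tags=ray_plane(f,g([(234,408),(377,356),(517,304),(655,253)],5.7,(140,135)),.024);print("tags",tags.round(4),np.linalg.norm(np.diff(tags,axis=0),axis=1))
W=ray_plane(f,g([(124,50),(270,48),(292,568),(138,568)],5,(360,120)),.036);print(W.round(4),np.linalg.norm(np.diff(W,axis=0),axis=1), W.mean(0))
E
```

```text
[[0.5222 0.3221 0.098 ]
 [0.5441 0.2597 0.098 ]
 [0.5615 0.2047 0.098 ]
 [0.5877 0.1446 0.098 ]] [0.06612635 0.05764899 0.06559479]
tags [[0.4788 0.3052 0.024 ]
 [0.5002 0.2466 0.024 ]
 [0.5218 0.1887 0.024 ]
 [0.5432 0.1309 0.024 ]] [0.06233715 0.06185219 0.0615796 ]
[[ 0.6604 -0.1867  0.036 ]
 [ 0.6604 -0.2582  0.036 ]
 [ 0.4042 -0.2521  0.036 ]
 [ 0.4052 -0.1805  0.036 ]] [0.07148224 0.25625831 0.07156884] [ 0.53253275 -0.21939226  0.036     ]
```

```bash
cat >> h.py <<'E'
FILL=(0.5542,0.2338,0.354); COUR=(0.5325,-0.2194,-1.595)
WY=[.093,.031,-.031,-.093]
def well(r,i): 
    return rackpts(*r,[(0,WY[i],0)])[0,:2]
def go(xyz,yaw):
    """print shift in current tool axes (cm) and turn"""
    s=state(); T=R.from_rotvec(s["eef_rot"])
    M=T.as_matrix()
    cur=np.arctan2(M[1,1],M[0,1])
    X=np.array([0,0,-1.]);Y=np.array([np.cos(yaw),np.sin(yaw),0]);G=R.from_matrix(np.c_[X,Y,np.cross(X,Y)])
    sh=M.T@(np.array(xyz)-s["eef_pos"])*100
    print("t",s["time_s"],"pos",s["eef_pos"].round(4),"yaw",round(cur,4),"q",s["q"].round(2),"w",round(s["width"],3),"F",s["contact_force"].round(1))
    print("shift first(cm)",sh.round(2),"turn",(T.inv()*G).as_rotvec().round(4),"| shift in goal axes",(G.as_matrix().T@(np.array(xyz)-s["eef_pos"])*100).round(2))
E
python3 - <<'E'
from h import *
from bench import robot
print([a for a in dir(robot) if a[0]!='_'])
for i in range(4): print(i,well(FILL,i),well(COUR,i))
f=vision.grab_frame("top")
im=cv2.convertScaleAbs(f["color"][:,:,::-1],alpha=1.5)
im=cv2.resize(im,None,fx=4,fy=4,interpolation=cv2.INTER_CUBIC)
for r in (FILL,COUR):
  for z in (0.036,):
    for (hx,y0,y1) in [(.034,-.127,.127)]+[(.028,y-.028,y+.028) for y in WY]:
      P=proj(f,rackpts(*r,[(-hx,y0,z),(hx,y0,z),(hx,y1,z),(-hx,y1,z)]))*4+1.5
      cv2.polylines(im,[P.round().astype(int)],True,(255,0,255),1)
cv2.imwrite("pics/ov.png",np.hstack([im[520:900,580:1120][:, :400*2],im[480:860,1480:1720]]))
cv2.imwrite("pics/ov2.png",im[480:980,1480:1720])
for i in (0,):
  p=well(FILL,i)
  for y in (.354,.354+np.pi): go((*p,.22),y)
p=well(COUR,0)
for y in (-1.595,-1.595+np.pi): go((*p,.22),y)
E
```

```text
['PlanningError', 'tip_extent']
0 [0.52196131 0.32103341] [ 0.62547276 -0.22165072]
1 [0.54345377 0.2628778 ] [ 0.56349092 -0.22015024]
2 [0.56494623 0.2047222 ] [ 0.50150908 -0.21864976]
3 [0.58643869 0.14656659] [ 0.43952724 -0.21714928]
t 0.2 pos [0.1675 0.4975 0.3036] yaw 1.246 q [ 1.02  0.31  1.5   0.    1.33 -0.22] w 1.003 F [0.7 0.1 0.5]
shift first(cm) [ 8.36 -5.41 39.22] turn [8.92e-01 1.00e-04 7.00e-04] | shift in goal axes [ 8.36 27.13 28.84]
t 0.2 pos [0.1675 0.4975 0.3036] yaw 1.246 q [ 1.02  0.31  1.5   0.    1.33 -0.22] w 1.003 F [0.7 0.1 0.5]
shift first(cm) [ 8.36 -5.41 39.22] turn [-2.2496e+00 -8.0000e-04  2.0000e-04] | shift in goal axes [  8.36 -27.13 -28.84]
t 0.2 pos [0.1675 0.4975 0.3036] yaw 1.246 q [ 1.02  0.31  1.5   0.    1.33 -0.22] w 1.003 F [0.7 0.1 0.5]
shift first(cm) [  8.38 -53.53  66.35] turn [2.841e+00 9.000e-04 4.000e-04] | shift in goal axes [  8.36  70.78 -47.52]
t 0.2 pos [0.1675 0.4975 0.3036] yaw 1.246 q [ 1.02  0.31  1.5   0.    1.33 -0.22] w 1.003 F [0.7 0.1 0.5]
shift first(cm) [  8.38 -53.53  66.35] turn [-3.006e-01 -2.000e-04  6.000e-04] | shift in goal axes [  8.36 -70.78  47.52]
```

View pics/ov.png

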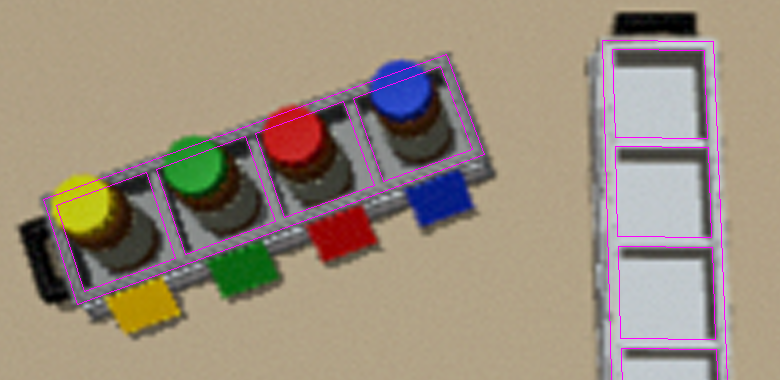

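View pics/ov2.png

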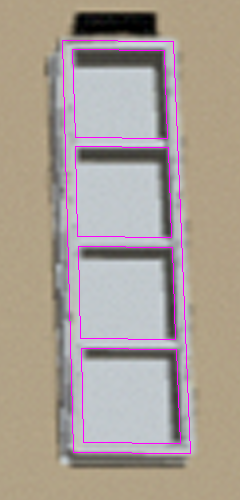

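```bash
python3 -m creep '[[[0,0,0,0.1784,0,0,1],[0,0,0,0.1784,0,0,1],[0,0,0,0.1784,0,0,1],[0,0,0,0.1784,0,0,1],[0,0,0,0.1784,0,0,1]]]'
python3 -m creep '[[[0,3.9,4.1,0,0,0,1],[0,3.9,4.1,0,0,0,1],[0,3.9,4.1,0,0,0,1],[0,3.9,4.1,0,0,0,1],[0,3.9,4.1,0,0,0,1]]]'
python3 -c "
from h import *
go((.522,.3215,.22),.354)"
```

```text
time_s: 0.82
eef_pos: [0.1675, 0.4975, 0.3037]
eef_rot: [0.949, 1.354, -0.949]
contact_force: [1.3, -0.5, 0.5]
width: 0.999
time_s: 1.45
eef_pos: [0.4231, 0.3718, 0.3038]
eef_rot: [0.945, 1.356, -0.945]
contact_force: [0.2, 0.8, 0.5]
width: 1.0
t 1.45 pos [0.4231 0.3718 0.3038] yaw 0.3539 q [0.51 0.4  1.38 0.   1.37 0.16] w 1.0 F [0.2 0.8 0.5]
shift first(cm) [8.38 7.54 8.15] turn [-0.0001 -0.0001  0.0001] | shift in goal axes [8.38 7.54 8.15]
```

```bash
python3 -m creep '[[[0,3.77,4.07,0,0,0,1],[0,3.77,4.08,0,0,0,1],[4.2,0,0,0,0,0,1],[4.2,0,0,0,0,0,1],[0,0,0,0,0,0,1]]]'
python3 - <<'E'
from h import *
go((.522,.3215,.118),.354)
f=vision.grab_frame("wrist"); cv2.imwrite("pics/w1.png",f["color"][:,:,::-1])
f=vision.grab_frame("top"); cv2.imwrite("pics/t1.png",cv2.resize(f["color"][100:260,100:340,::-1],None,fx=3,fy=3))
E
```

```text
time_s: 2.08
eef_pos: [0.5196, 0.3221, 0.2171]
eef_rot: [0.941, 1.36, -0.95]
contact_force: [0.0, -0.0, 1.1]
width: 1.001
t 2.075 pos [0.5196 0.3221 0.2171] yaw 0.3538 q [ 0.36  0.58  1.33 -0.    1.24  0.01] w 1.001 F [ 0.  -0.   1.1]
shift first(cm) [9.91 0.27 0.14] turn [-0.0002  0.0001  0.0065] | shift in goal axes [9.91 0.21 0.14]
```

View pics/w1.png

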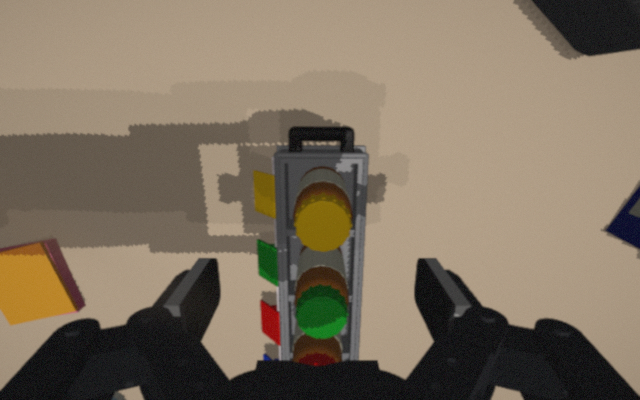

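View pics/t1.png

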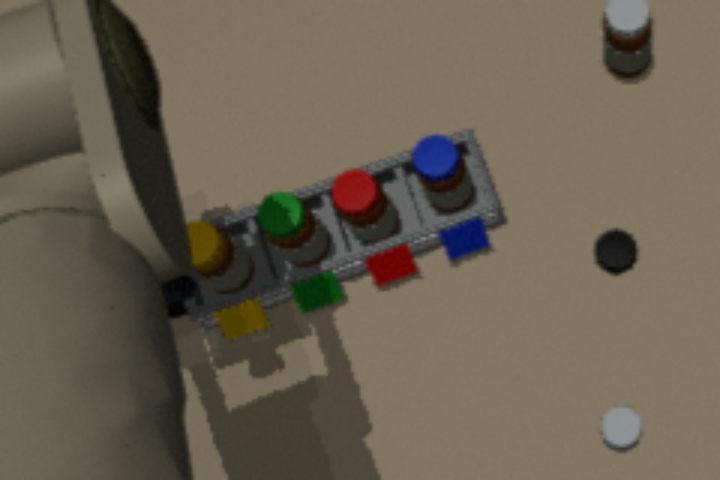

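The wrist view shows the yellow cap at (322,223), between the open fingers and in line with them. I'll turn that into a position and check it.

```bash
cat >> h.py <<'E'
def wrist_cam():
    s=state(); f=vision.grab_frame("wrist")
    T=np.eye(4);T[:3,:3]=R.from_rotvec(s["eef_rot"]).as_matrix();T[:3,3]=s["eef_pos"]
    W=T@np.array(f["T_tool_cam"]); f["position"]=W[:3,3]; f["rotation"]=R.from_matrix(W[:3,:3]).as_rotvec()
    return f
E
python3 - <<'E'
from h import *
f=wrist_cam()
print(f["position"],ray_plane(f,[(323,222),(322,313)],.098).round(4))
go((.522,.3215,.118),.354)
E
```

```text
[0.49536638 0.39290929 0.29178627] [[0.5248 0.3252 0.098 ]
 [0.5474 0.2634 0.098 ]]
t 2.225 pos [0.521  0.3229 0.222 ] yaw 0.3542 q [0.36 0.57 1.33 0.   1.24 0.01] w 0.998 F [-0.2 -0.4 -0.2]
shift first(cm) [1.04e+01 1.00e-02 1.70e-01] turn [ 0.0002 -0.     -0.0031] | shift in goal axes [10.4   0.04  0.17]
```

```bash
python3 -m creep '[[[3.5,0.1,0.1,0,0,0,1],[3.5,0,0,0,0,0,1],[2.3,0,0,0,0,0,1],[1.0,0,0,0,0,0,1],[0,0,0,0,0,0,1]]]'
python3 -c "
from h import *
go((.522,.3225,.118),.354)"
python3 -m creep '[[[0,0,0,0,0,0,0],[0,0,0,0,0,0,0],[0,0,0,0,0,0,0],[0,0,0,0,0,0,0],[0,0,0,0,0,0,0]]]'
python3 - <<'E'
from h import *
go((.522,.3225,.118),.354)
f=wrist_cam(); cv2.imwrite("pics/w2.png",f["color"][:,:,::-1])
E
```

```text
time_s: 2.85
eef_pos: [0.5222, 0.3222, 0.1179]
eef_rot: [0.945, 1.355, -0.943]
contact_force: [-0.3, 0.1, 0.6]
width: 1.0
t 2.85 pos [0.5222 0.3222 0.1179] yaw 0.3541 q [ 0.36  0.7   1.41 -0.    1.03  0.01] w 1.0 F [-0.3  0.1  0.6]
shift first(cm) [-0.01 -0.01 -0.04] turn [ 0.0001 -0.     -0.0014] | shift in goal axes [-0.01 -0.01 -0.04]
time_s: 3.48
eef_pos: [0.5221, 0.3221, 0.1178]
eef_rot: [0.945, 1.355, -0.944]
contact_force: [-1.2, -0.2, 5.6]
width: 0.454
t 3.475 pos [0.5221 0.3221 0.1178] yaw 0.3541 q [ 0.36  0.7   1.42 -0.    1.03  0.01] w 0.454 F [-1.2 -0.2  5.6]
shift first(cm) [-0.02  0.   -0.04] turn [ 0.0001  0.     -0.0014] | shift in goal axes [-0.02  0.   -0.04]
```

View pics/w2.png

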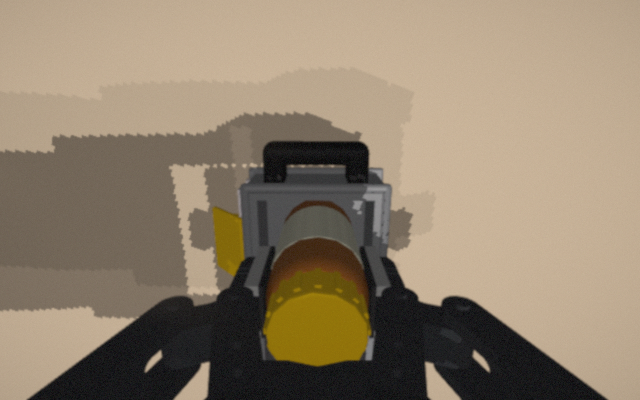

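The yellow bottle is held between the pads. The opening of 0.454 is about 39 mm, which matches the 40 mm wall. Next I lift.

```bash
python3 -m creep '[[[0,0,0,0,0,0,0],[-1,0,0,0,0,0,0],[-2.5,0,0,0,0,0,0],[-3.5,0,0,0,0,0,0],[-3.5,0,0,0,0,0,0]]]'
python3 -m creep '[[[-2.5,0,0,0,0,0,0],[0,0,0,0,0,0,0]]]'
python3 - <<'E'
from h import *
p=well(COUR,0); print(p)
go((*p,.248),1.547)
f=wrist_cam(); cv2.imwrite("pics/w3.png",f["color"][:,:,::-1])
f=vision.grab_frame("side"); cv2.imwrite("pics/s3.png",f["color"][:,:,::-1])
E
```

```text
time_s: 4.15
eef_pos: [0.5216, 0.3219, 0.2234]
eef_rot: [0.945, 1.356, -0.945]
contact_force: [0.0, 0.1, -0.4]
width: 0.448
time_s: 4.4
eef_pos: [0.5222, 0.3221, 0.2488]
eef_rot: [0.947, 1.354, -0.942]
contact_force: [-0.6, -0.8, -1.2]
width: 0.451
[ 0.62547276 -0.22165072]
t 4.4 pos [0.5222 0.3221 0.2488] yaw 0.354 q [ 0.36  0.55  1.29 -0.    1.3   0.01] w 0.451 F [-0.6 -0.8 -1.2]
shift first(cm) [ 5.000e-02 -9.160e+00  5.459e+01] turn [-1.193   0.0023 -0.0034] | shift in goal axes [  0.08 -54.12  11.62]
```

View pics/s3.png

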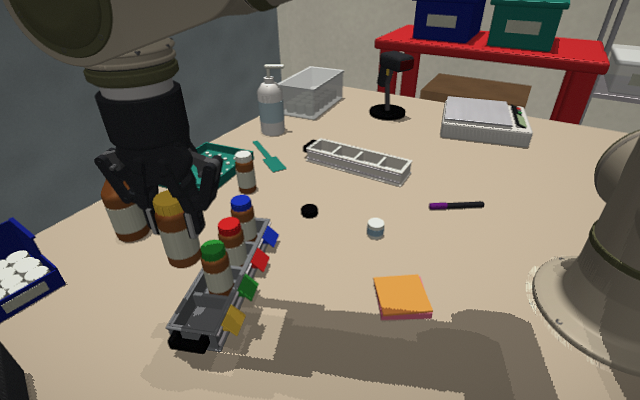

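The side view shows the yellow bottle hanging upright in the gripper, clear of the rack. I carry it across.

```bash
python3 -m creep '[[[0,-0.5,3,0,0,0,0],[0,-0.83,5,0,0,0,0],[0,-0.83,5,0,0,0,0],[0,-0.83,5,0,0,0,0],[0,-0.83,5,0,0,0,0]]]'
python3 -m creep '[[[0,-0.83,5,0,0,0,0],[0,-0.83,5,0,0,0,0],[0,-0.83,5,0,0,0,0],[0,-0.83,5,0,0,0,0],[0,-0.83,5,0,0,0,0]]]'
python3 -m creep '[[[0,-0.83,4,0,0,0,0],[0,-0.36,2.6,0,0,0,0],[0,0,0,-0.17,0,0,0],[0,0,0,-0.17,0,0,0],[0,0,0,-0.17,0,0,0]]]'
python3 -m creep '[[[0,0,0,-0.17,0,0,0],[0,0,0,-0.17,0,0,0],[0,0,0,-0.17,0,0,0],[0,0,0,-0.173,0,0,0],[0,0,0,0,0,0,0]]]'
python3 - <<'E'
from h import *
p=well(COUR,0); print(p)
go((*p,.119),1.547)
f=wrist_cam(); cv2.imwrite("pics/w4.png",f["color"][:,:,::-1])
E
```

```text
time_s: 5.12
eef_pos: [0.5654, 0.0914, 0.2454]
eef_rot: [0.944, 1.358, -0.946]
contact_force: [0.5, 0.2, -0.2]
width: 0.453
time_s: 5.75
eef_pos: [0.6132, -0.1574, 0.2452]
eef_rot: [0.945, 1.359, -0.945]
contact_force: [1.3, 0.5, -0.6]
width: 0.455
time_s: 6.38
eef_pos: [0.6248, -0.2219, 0.2449]
eef_rot: [0.55, 1.503, -0.549]
contact_force: [-0.2, -0.0, -0.6]
width: 0.452
time_s: 7.0
eef_pos: [0.6249, -0.2218, 0.2453]
eef_rot: [0.021, 1.573, -0.019]
contact_force: [0.2, -0.5, -0.7]
width: 0.451
[ 0.62547276 -0.22165072]
t 7.0 pos [ 0.6249 -0.2218  0.2453] yaw 1.5454 q [-0.52  0.67  1.11 -0.    1.37 -2.06] w 0.451 F [ 0.2 -0.5 -0.7]
shift first(cm) [12.63  0.    0.09] turn [-0.0016 -0.0023 -0.0012] | shift in goal axes [12.63  0.02  0.06]
```

View pics/w4.png

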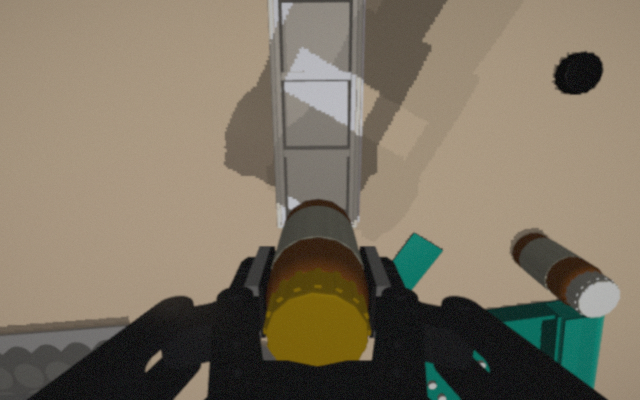

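The wrist view shows the white rack running straight up from the bottle, centred between the fingers. I lower it slowly.

```bash
python3 -m creep '[[[2.5,0,0.05,0,0,0,0],[3.5,0,0,0,0,0,0],[3,0,0,0,0,0,0],[2,0,0,0,0,0,0],[1,0,0,0,0,0,0]]]'
python3 -m creep '[[[0.3,0,0,0,0,0,0],[0.2,0,0,0,0,0,0],[0,0,0,0,0,0,0]]]'
python3 - <<'E'
from h import *
p=well(COUR,0)
go((*p,.118),1.547)
f=wrist_cam(); cv2.imwrite("pics/w5.png",f["color"][:,:,::-1])
E
```

```text
time_s: 7.68
eef_pos: [0.6252, -0.2217, 0.1252]
eef_rot: [0.022, 1.573, -0.02]
contact_force: [-0.1, 0.4, -0.1]
width: 0.452
time_s: 8.05
eef_pos: [0.6258, -0.222, 0.1224]
eef_rot: [0.019, 1.57, -0.019]
contact_force: [0.7, 0.2, -1.1]
width: 0.454
t 8.05 pos [ 0.6258 -0.222   0.1224] yaw 1.5467 q [-0.52  0.79  1.23 -0.    1.13 -2.06] w 0.454 F [ 0.7  0.2 -1.1]
shift first(cm) [ 0.44  0.04 -0.03] turn [-0.0003  0.0007  0.0004] | shift in goal axes [ 0.44  0.04 -0.03]
```

View pics/w5.png

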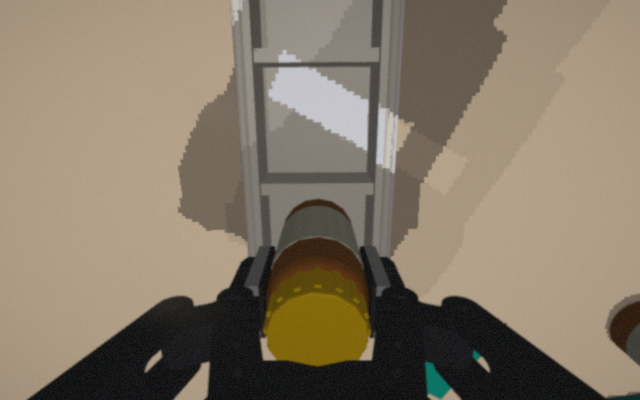

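```bash
python3 -m creep '[[[0.15,0,0,0,0,0,0],[0.15,0,0,0,0,0,0],[0.1,0,0,0,0,0,0],[0,0,0,0,0,0,0]]]'; python3 -m creep '[[[0.07,0,0,0,0,0,0],[0,0,0,0,0,0,0]]]'
```

```text
time_s: 8.6
eef_pos: [0.6257, -0.222, 0.1179]
eef_rot: [0.019, 1.571, -0.019]
contact_force: [0.4, 0.5, -0.0]
width: 0.454
time_s: 8.85
eef_pos: [0.6258, -0.2219, 0.1179]
eef_rot: [0.018, 1.57, -0.019]
contact_force: [-1.8, 1.5, 5.2]
width: 0.448
```

The upward force of 5 N means the bottle is on the well floor. I open slowly.

```bash
python3 -m creep '[[[0,0,0,0,0,0,0.5],[0,0,0,0,0,0,0.6],[0,0,0,0,0,0,0.8],[0,0,0,0,0,0,1],[0,0,0,0,0,0,1]]]'; python3 -m creep '[[[-2,0,0,0,0,0,1],[-4,0,0,0,0,0,1],[-4,0,0,0,0,0,1],[-2.5,0,0,0,0,0,1],[0,0,0,0,0,0,1]]]'
python3 - <<'E'
from h import *
go((.5445,.2610,.243),.354)
f=wrist_cam(); cv2.imwrite("pics/w6.png",f["color"][:,:,::-1])
E
```

```text
time_s: 9.48
eef_pos: [0.6256, -0.222, 0.1172]
eef_rot: [0.019, 1.571, -0.019]
contact_force: [-0.5, 0.2, -0.0]
width: 1.0
time_s: 10.1
eef_pos: [0.6261, -0.2222, 0.2455]
eef_rot: [0.017, 1.566, -0.021]
contact_force: [0.1, -0.4, 0.1]
width: 1.002
t 10.1 pos [ 0.6261 -0.2222  0.2455] yaw 1.547 q [-0.52  0.67  1.11  0.    1.36 -2.06] w 1.002 F [ 0.1 -0.4  0.1]
shift first(cm) [ 0.09 48.11 -9.31] turn [ 1.193e+00  5.700e-03 -6.000e-04] | shift in goal axes [  0.25   9.09 -48.15]
```

View pics/w6.png

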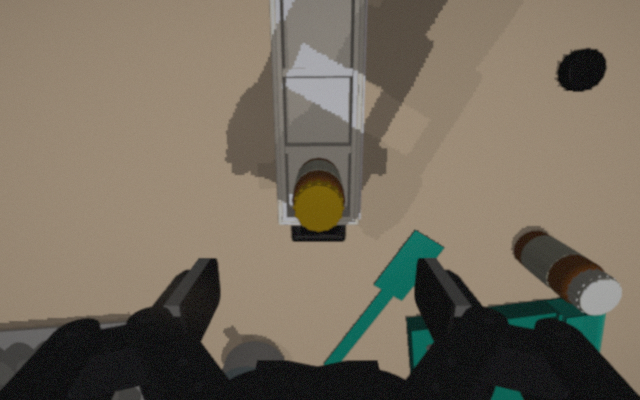

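The yellow bottle stands upright in the well beside the white grip, with the cap at (319,203). I go back for green.

```bash
python3 -m creep '[[[0,3,-0.53,0,0,0,1],[0,5,-1,0,0,0,1],[0,5,-1,0,0,0,1],[0,5,-1,0,0,0,1],[0,5,-1,0,0,0,1]]]'
python3 -m creep '[[[0,5,-1,0,0,0,1],[0,5,-1,0,0,0,1],[0,5,-1,0,0,0,1],[0,5,-1,0,0,0,1],[0,3,-0.5,0,0,0,1]]]'
python3 -m creep '[[[0,2.1,-0.28,0.17,0,0,1],[0,0,0,0.17,0,0,1],[0,0,0,0.17,0,0,1],[0,0,0,0.17,0,0,1],[0,0,0,0.17,0,0,1]]]'
python3 -m creep '[[[0,0,0,0.17,0,0,1],[0,0,0,0.173,0,0,1],[0,0,0,0,0,0,1]]]'
python3 - <<'E'
from h import *
go((.5445,.2615,.118),.354)
f=wrist_cam(); cv2.imwrite("pics/w7.png",f["color"][:,:,::-1])
print(proj(f,[(.5445,.2615,.098)]))
E
```

```text
time_s: 10.78
eef_pos: [0.5849, 0.0107, 0.2411]
eef_rot: [0.019, 1.573, -0.019]
contact_force: [1.0, -0.6, 0.1]
width: 0.999
time_s: 11.4
eef_pos: [0.5452, 0.2422, 0.241]
eef_rot: [0.017, 1.573, -0.018]
contact_force: [-0.1, -0.3, -0.2]
width: 0.997
time_s: 12.02
eef_pos: [0.5436, 0.261, 0.2409]
eef_rot: [0.685, 1.461, -0.688]
contact_force: [-0.2, 0.2, -0.4]
width: 1.0
time_s: 12.4
eef_pos: [0.5437, 0.261, 0.2412]
eef_rot: [0.942, 1.358, -0.945]
contact_force: [-0.4, -0.9, -1.1]
width: 1.004
t 12.4 pos [0.5437 0.261  0.2412] yaw 0.3555 q [ 0.25  0.54  1.34 -0.    1.27 -0.1 ] w 1.004 F [-0.4 -0.9 -1.1]
shift first(cm) [12.32  0.12 -0.02] turn [ 0.0015 -0.0002  0.0019] | shift in goal axes [12.32  0.09 -0.02]
[[317.81863415 212.58577475]]
```

View pics/w7.png

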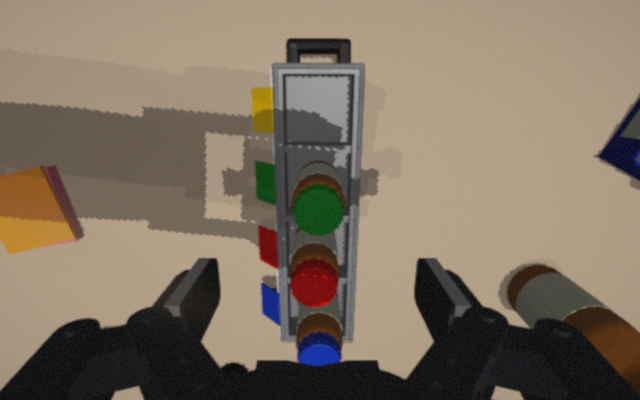

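The green cap is at (319,210), about 2 px from the predicted position. I lower and grip.

```bash
python3 -m creep '[[[3,0.1,-0.1,0,0,0,1],[4,0,0,0,0,0,1],[3.5,0,0,0,0,0,1],[1.8,0,0,0,0,0,1],[0,0,0,0,0,0,1]]]'
python3 -m creep '[[[0,0,0,0,0,0,0],[0,0,0,0,0,0,0],[0,0,0,0,0,0,0],[0,0,0,0,0,0,0],[0,0,0,0,0,0,0]]]'
python3 - <<'E'
from h import *
go((.5445,.2615,.118),.354)
f=wrist_cam(); cv2.imwrite("pics/w8.png",f["color"][:,:,::-1])
E
```

```text
time_s: 13.08
eef_pos: [0.5443, 0.2623, 0.1185]
eef_rot: [0.943, 1.358, -0.945]
contact_force: [-0.6, -0.3, 0.2]
width: 1.001
time_s: 13.7
eef_pos: [0.5448, 0.2625, 0.1204]
eef_rot: [0.945, 1.355, -0.943]
contact_force: [-1.4, -0.8, 5.5]
width: 0.452
t 13.7 pos [0.5448 0.2625 0.1204] yaw 0.3543 q [ 0.26  0.68  1.44 -0.    1.02 -0.1 ] w 0.452 F [-1.4 -0.8  5.5]
shift first(cm) [ 0.24 -0.07  0.08] turn [ 0.0003  0.0002 -0.0013] | shift in goal axes [ 0.24 -0.07  0.08]
```

View pics/w8.png

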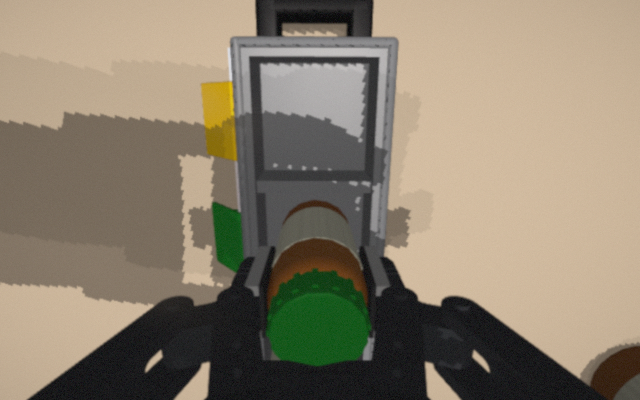

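Green is gripped at TCP z = 0.1204. I lift and carry it.

```bash
python3 -m creep '[[[0,0,0,0,0,0,0],[-1,0,0,0,0,0,0],[-3,0,0,0,0,0,0],[-4,0,0,0,0,0,0],[-3,0,0,0,0,0,0]]]'
python3 -m creep '[[[-1.5,0,0,0,0,0,0],[0,0,0,0,0,0,0]]]'
python3 - <<'E'
from h import *
p=well(COUR,1); print(p)
go((*p,.245),1.547)
f=vision.grab_frame("side"); cv2.imwrite("pics/s9.png",f["color"][:,:,::-1])
E
```

```text
time_s: 14.38
eef_pos: [0.5447, 0.2625, 0.2317]
eef_rot: [0.946, 1.355, -0.943]
contact_force: [0.2, 0.1, 0.0]
width: 0.452
time_s: 14.62
eef_pos: [0.5447, 0.2625, 0.2448]
eef_rot: [0.945, 1.355, -0.944]
contact_force: [0.9, 0.6, -0.6]
width: 0.45
[ 0.56349092 -0.22015024]
t 14.625 pos [0.5447 0.2625 0.2448] yaw 0.354 q [ 0.26  0.53  1.33  0.    1.28 -0.1 ] w 0.45 F [ 0.9  0.6 -0.6]
shift first(cm) [-4.000e-02 -1.497e+01  4.592e+01] turn [-1.193e+00  9.000e-04 -1.100e-03] | shift in goal axes [-2.00e-02 -4.82e+01  3.03e+00]
```

View pics/s9.png

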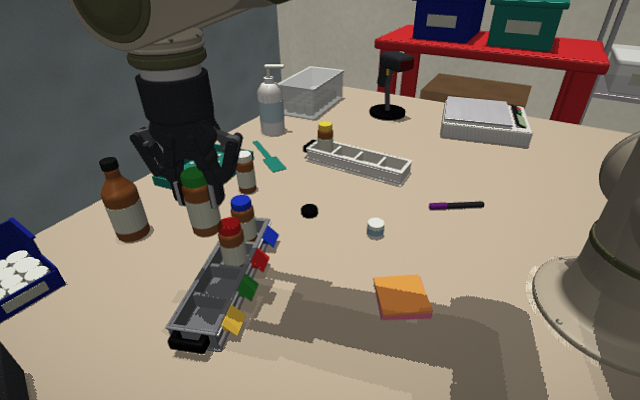

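The side view shows green lifted upright and yellow standing at the grip end of the white rack.

```bash
python3 -m creep '[[[0,-1,3,0,0,0,0],[0,-1.6,4.9,0,0,0,0],[0,-1.6,4.9,0,0,0,0],[0,-1.6,4.9,0,0,0,0],[0,-1.6,4.9,0,0,0,0]]]'
python3 -m creep '[[[0,-1.6,4.9,0,0,0,0],[0,-1.6,4.9,0,0,0,0],[0,-1.6,4.9,0,0,0,0],[0,-1.6,4.9,0,0,0,0],[0,-1.1,3.0,0,0,0,0]]]'
python3 -m creep '[[[0,-0.1,0.75,-0.17,0,0,0],[0,0,0,-0.17,0,0,0],[0,0,0,-0.17,0,0,0],[0,0,0,-0.17,0,0,0],[0,0,0,-0.17,0,0,0]]]'
python3 -m creep '[[[0,0,0,-0.17,0,0,0],[0,0,0,-0.173,0,0,0],[0,0,0,0,0,0,0]]]'
python3 - <<'E'
from h import *
p=well(COUR,1)
go((*p,.1205),1.547)
f=wrist_cam(); cv2.imwrite("pics/w10.png",f["color"][:,:,::-1])
E
```

```text
time_s: 15.3
eef_pos: [0.553, 0.0232, 0.2427]
eef_rot: [0.944, 1.359, -0.946]
contact_force: [0.6, -0.1, -0.0]
width: 0.447
time_s: 15.92
eef_pos: [0.5609, -0.2154, 0.2423]
eef_rot: [0.946, 1.358, -0.946]
contact_force: [-0.6, -0.2, -0.3]
width: 0.449
time_s: 16.55
eef_pos: [0.5629, -0.2204, 0.2424]
eef_rot: [0.284, 1.555, -0.283]
contact_force: [-0.2, -0.6, -1.0]
width: 0.45
time_s: 16.92
eef_pos: [0.5629, -0.2204, 0.2427]
eef_rot: [0.021, 1.573, -0.019]
contact_force: [-0.0, 0.9, -0.7]
width: 0.446
t 16.925 pos [ 0.5629 -0.2204  0.2427] yaw 1.5454 q [-0.57  0.54  1.33  0.    1.28 -2.11] w 0.446 F [-0.   0.9 -0.7]
shift first(cm) [1.222e+01 1.000e-02 8.000e-02] turn [-0.0016 -0.0021 -0.0013] | shift in goal axes [12.22  0.03  0.06]
```

View pics/w10.png

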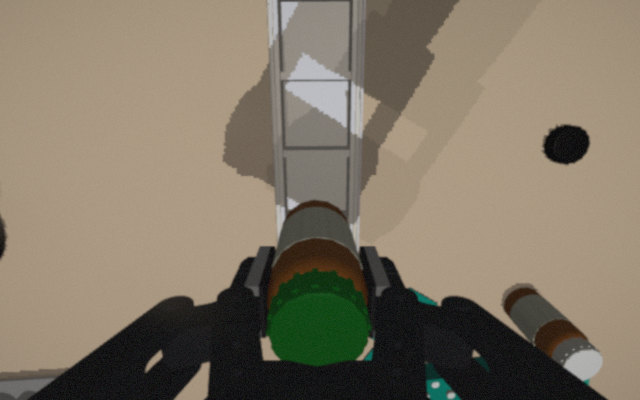

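Aligned over the second well: wells 3 and 4 are visible ahead. I lower.

```bash
python3 -m creep '[[[2.5,0,0.08,0,0,0,0],[3.5,0,0,0,0,0,0],[3,0,0,0,0,0,0],[2,0,0,0,0,0,0],[0.6,0,0,0,0,0,0]]]'
python3 -m creep '[[[0.2,0,0,0,0,0,0],[0.1,0,0,0,0,0,0],[0,0,0,0,0,0,0]]]'
python3 -c "
from h import *
go((*well(COUR,1),.1205),1.547)"
```

```text
time_s: 17.6
eef_pos: [0.5635, -0.2203, 0.1266]
eef_rot: [0.022, 1.573, -0.02]
contact_force: [0.2, 0.4, -1.3]
width: 0.451
time_s: 17.98
eef_pos: [0.5641, -0.2207, 0.1258]
eef_rot: [0.019, 1.57, -0.019]
contact_force: [0.1, 0.1, -0.1]
width: 0.452
t 17.975 pos [ 0.5641 -0.2207  0.1258] yaw 1.5466 q [-0.57  0.67  1.44  0.    1.03 -2.11] w 0.452 F [ 0.1  0.1 -0.1]
shift first(cm) [ 0.52  0.05 -0.07] turn [-0.0004  0.0008  0.0005] | shift in goal axes [ 0.53  0.05 -0.07]
```

```bash
python3 -m creep '[[[0.2,0,0,0,0,0,0],[0.15,0,0,0,0,0,0],[0.1,0,0,0,0,0,0],[0.05,0,0,0,0,0,0],[0,0,0,0,0,0,0]]]'; python3 -m creep '[[[0.05,0,0,0,0,0,0],[0,0,0,0,0,0,0]]]'
```

```text
time_s: 18.6
eef_pos: [0.564, -0.2206, 0.1205]
eef_rot: [0.019, 1.57, -0.019]
contact_force: [-0.5, 1.0, 2.3]
width: 0.452
time_s: 18.85
eef_pos: [0.5641, -0.2206, 0.1204]
eef_rot: [0.018, 1.57, -0.019]
contact_force: [-2.3, 0.8, 6.3]
width: 0.45
```

The force rises to 6 N, so it is on the floor. I release, retreat, and go for red.

```bash
python3 -m creep '[[[0,0,0,0,0,0,0.5],[0,0,0,0,0,0,0.6],[0,0,0,0,0,0,0.8],[0,0,0,0,0,0,1],[0,0,0,0,0,0,1]]]'; python3 -m creep '[[[-2,0,0,0,0,0,1],[-4,0,0,0,0,0,1],[-4,0,0,0,0,0,1],[-2.3,0,0,0,0,0,1],[0,0,0,0,0,0,1]]]'
python3 - <<'E'
from h import *
go((.5625,.2045,.243),.354)
f=wrist_cam(); cv2.imwrite("pics/w11.png",f["color"][:,:,::-1])
E
```

```text
time_s: 19.48
eef_pos: [0.564, -0.2206, 0.1197]
eef_rot: [0.019, 1.571, -0.019]
contact_force: [-0.0, 0.5, 0.1]
width: 0.999
time_s: 20.1
eef_pos: [0.5643, -0.2208, 0.2441]
eef_rot: [0.017, 1.568, -0.02]
contact_force: [-0.7, 0.6, -1.3]
width: 0.998
t 20.1 pos [ 0.5643 -0.2208  0.2441] yaw 1.547 q [-0.57  0.54  1.32  0.    1.28 -2.11] w 0.998 F [-0.7  0.6 -1.3]
shift first(cm) [ 4.000e-02  4.252e+01 -1.200e+00] turn [ 1.193e+00  3.500e-03 -2.000e-04] | shift in goal axes [  0.11  14.57 -39.96]
```

View pics/w11.png

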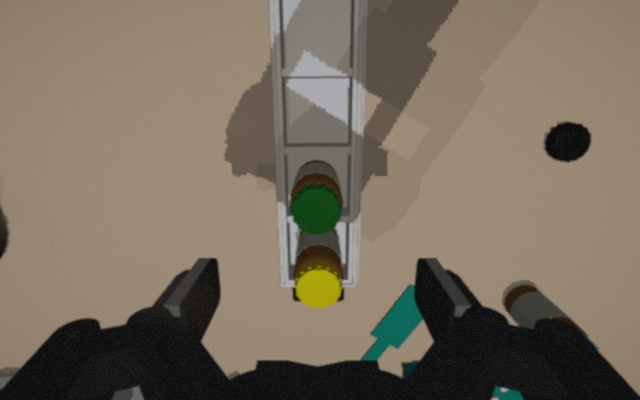

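Yellow at (318,287) and green at (317,208) stand upright in wells 1 and 2. Next is red.

```bash
python3 -m creep '[[[0,3,-0.1,0,0,0,1],[0,5,-0.15,0,0,0,1],[0,5,-0.15,0,0,0,1],[0,5,-0.15,0,0,0,1],[0,5,-0.15,0,0,0,1]]]'
python3 -m creep '[[[0,5,-0.15,0,0,0,1],[0,5,-0.15,0,0,0,1],[0,5,-0.15,0,0,0,1],[0,3,0,0,0,0,1],[0,1.5,0,0.17,0,0,1]]]'
python3 -m creep '[[[0,0,0,0.17,0,0,1],[0,0,0,0.17,0,0,1],[0,0,0,0.17,0,0,1],[0,0,0,0.17,0,0,1],[0,0,0,0.17,0,0,1]]]'
python3 -m creep '[[[0,0,0,0.173,0,0,1],[0,0,0,0,0,0,1]]]'
python3 - <<'E'
from h import *
go((.5625,.2045,.118),.354)
f=wrist_cam(); cv2.imwrite("pics/w12.png",f["color"][:,:,::-1])
print(proj(f,[(.5625,.2045,.098)]))
E
```

```text
time_s: 20.78
eef_pos: [0.5618, 0.0111, 0.241]
eef_rot: [0.019, 1.573, -0.018]
contact_force: [0.6, 0.2, 0.5]
width: 1.002
time_s: 21.4
eef_pos: [0.5619, 0.2062, 0.2407]
eef_rot: [0.153, 1.568, -0.154]
contact_force: [0.3, -0.5, -0.4]
width: 0.998
time_s: 22.02
eef_pos: [0.5622, 0.2044, 0.2407]
eef_rot: [0.816, 1.414, -0.819]
contact_force: [0.2, 0.9, -0.2]
width: 0.999
time_s: 22.28
eef_pos: [0.5623, 0.2045, 0.2411]
eef_rot: [0.942, 1.359, -0.945]
contact_force: [-0.0, 0.5, 1.0]
width: 0.999
t 22.275 pos [0.5623 0.2045 0.2411] yaw 0.3555 q [ 0.15  0.53  1.35 -0.    1.27 -0.2 ] w 0.999 F [-0.   0.5  1. ]
shift first(cm) [1.231e+01 5.000e-02 1.000e-02] turn [ 0.0015 -0.0005  0.0024] | shift in goal axes [1.231e+01 2.000e-02 1.000e-02]
[[316.91857675 213.00226132]]
```

View pics/w12.png

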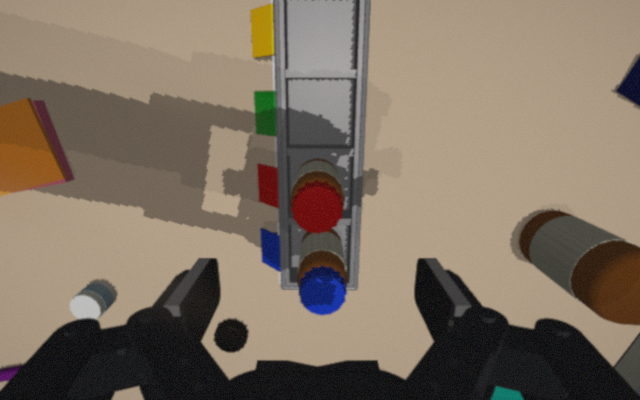

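The red cap is at (318,206), about 3 mm toward rack +y from my estimate. I correct by 2 mm while descending.

```bash
python3 -m creep '[[[3,0.05,-0.2,0,0,0,1],[4,0,0,0,0,0,1],[3.5,0,0,0,0,0,1],[1.8,0,0,0,0,0,1],[0,0,0,0,0,0,1]]]'
python3 -m creep '[[[0,0,0,0,0,0,0],[0,0,0,0,0,0,0],[0,0,0,0,0,0,0],[0,0,0,0,0,0,0],[0,0,0,0,0,0,0]]]'
python3 - <<'E'
from h import *
go((.5625,.2045,.118),.354)
f=wrist_cam(); cv2.imwrite("pics/w13.png",f["color"][:,:,::-1])
E
```

```text
time_s: 22.95
eef_pos: [0.5621, 0.2065, 0.1189]
eef_rot: [0.943, 1.358, -0.945]
contact_force: [-0.5, 0.5, -0.2]
width: 0.999
time_s: 23.58
eef_pos: [0.5626, 0.2066, 0.1209]
eef_rot: [0.945, 1.355, -0.944]
contact_force: [-2.9, -0.6, 4.9]
width: 0.453
t 23.575 pos [0.5626 0.2066 0.1209] yaw 0.3543 q [ 0.16  0.66  1.46 -0.    1.01 -0.2 ] w 0.453 F [-2.9 -0.6  4.9]
shift first(cm) [ 0.29 -0.08  0.19] turn [ 0.0003  0.0004 -0.0012] | shift in goal axes [ 0.29 -0.08  0.19]
```

View pics/w13.png

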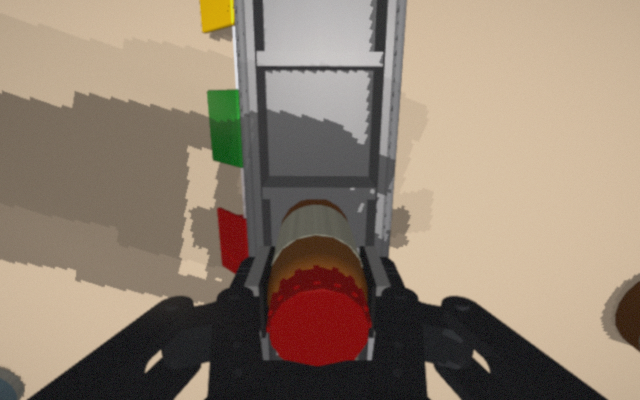

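Red is held at TCP z = 0.1209. I lift.

```bash
python3 -m creep '[[[0,0,0,0,0,0,0],[-1,0,0,0,0,0,0],[-3,0,0,0,0,0,0],[-4,0,0,0,0,0,0],[-3,0,0,0,0,0,0]]]'
python3 -m creep '[[[-1.5,0,0,0,0,0,0],[0,0,0,0,0,0,0]]]'
python3 - <<'E'
from h import *
p=well(COUR,2); print(p)
go((*p,.245),1.547)
f=vision.grab_frame("side"); cv2.imwrite("pics/s14.png",f["color"][:,:,::-1])
E
```

```text
time_s: 24.25
eef_pos: [0.5625, 0.2066, 0.2321]
eef_rot: [0.945, 1.355, -0.943]
contact_force: [-0.4, -0.6, -0.4]
width: 0.454
time_s: 24.5
eef_pos: [0.5625, 0.2066, 0.2452]
eef_rot: [0.945, 1.355, -0.944]
contact_force: [-1.2, 0.5, -1.3]
width: 0.454
[ 0.50150908 -0.21864976]
t 24.5 pos [0.5625 0.2066 0.2452] yaw 0.3541 q [ 0.16  0.52  1.35  0.    1.27 -0.2 ] w 0.454 F [-1.2  0.5 -1.3]
shift first(cm) [ 1.000e-02 -2.046e+01  3.778e+01] turn [-1.1929e+00  9.0000e-04 -9.0000e-04] | shift in goal axes [ 2.000e-02 -4.266e+01 -5.080e+00]
```

View pics/s14.png

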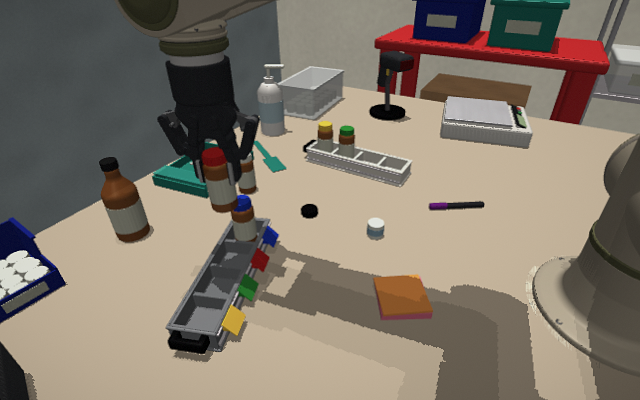

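```bash
python3 -m creep '[[[0,-1.3,2.4,0,0,0,0],[0,-2.5,4.6,0,0,0,0],[0,-2.5,4.6,0,0,0,0],[0,-2.5,4.6,0,0,0,0],[0,-2.5,4.6,0,0,0,0]]]'
python3 -m creep '[[[0,-2.5,4.6,0,0,0,0],[0,-2.5,4.6,0,0,0,0],[0,-2.5,4.6,0,0,0,0],[0,-1.3,2.4,0,0,0,0],[0,-0.4,0.8,-0.17,0,0,0]]]'
python3 -m creep '[[[0,0,0,-0.17,0,0,0],[0,0,0,-0.17,0,0,0],[0,0,0,-0.17,0,0,0],[0,0,0,-0.17,0,0,0],[0,0,0,-0.17,0,0,0]]]'
python3 -m creep '[[[0,0,0,-0.173,0,0,0],[0,0,0,0,0,0,0]]]'
python3 - <<'E'
from h import *
p=well(COUR,2)
go((*p,.121),1.547)
f=wrist_cam(); cv2.imwrite("pics/w15.png",f["color"][:,:,::-1])
E
```

```text
time_s: 25.18
eef_pos: [0.5276, -0.0292, 0.2433]
eef_rot: [0.944, 1.359, -0.945]
contact_force: [1.4, -0.4, -1.2]
width: 0.451
time_s: 25.8
eef_pos: [0.5003, -0.2205, 0.243]
eef_rot: [0.814, 1.416, -0.814]
contact_force: [-0.1, 1.1, -0.8]
width: 0.451
time_s: 26.42
eef_pos: [0.5008, -0.2188, 0.2431]
eef_rot: [0.151, 1.568, -0.149]
contact_force: [0.2, -0.2, -1.0]
width: 0.453
time_s: 26.68
eef_pos: [0.5008, -0.2188, 0.2434]
eef_rot: [0.021, 1.573, -0.019]
contact_force: [0.2, 0.4, -0.7]
width: 0.453
t 26.675 pos [ 0.5008 -0.2188  0.2434] yaw 1.5454 q [-0.63  0.41  1.52  0.    1.21 -2.17] w 0.453 F [ 0.2  0.4 -0.7]
shift first(cm) [12.24  0.    0.09] turn [-0.0016 -0.002  -0.0014] | shift in goal axes [12.24  0.02  0.07]
```

View pics/w15.png

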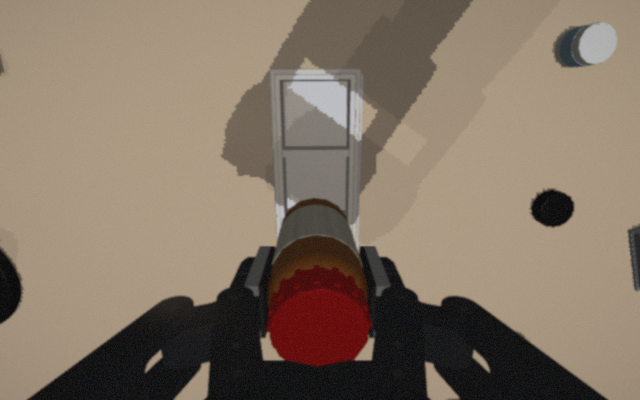

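One free well remains ahead of the bottle, so red is over well 3. I lower it.

```bash
python3 -m creep '[[[2.5,0,0,0,0,0,0],[3.5,0,0,0,0,0,0],[3,0,0,0,0,0,0],[2,0,0,0,0,0,0],[0.6,0,0,0,0,0,0]]]'
python3 -m creep '[[[0.2,0,0,0,0,0,0],[0.1,0,0,0,0,0,0],[0,0,0,0,0,0,0]]]'
python3 -c "
from h import *
go((*well(COUR,2),.121),1.547)"
python3 -m creep '[[[0.2,0,0,0,0,0,0],[0.15,0,0,0,0,0,0],[0.1,0,0,0,0,0,0],[0.05,0,0,0,0,0,0],[0,0,0,0,0,0,0]]]'
```

```text
time_s: 27.35
eef_pos: [0.5006, -0.2187, 0.1272]
eef_rot: [0.022, 1.573, -0.02]
contact_force: [-0.2, -1.1, -0.4]
width: 0.453
time_s: 27.72
eef_pos: [0.5013, -0.2191, 0.1262]
eef_rot: [0.019, 1.57, -0.019]
contact_force: [0.1, -0.4, -0.8]
width: 0.452
t 27.725 pos [ 0.5013 -0.2191  0.1262] yaw 1.5467 q [-0.63  0.56  1.63  0.    0.95 -2.17] w 0.452 F [ 0.1 -0.4 -0.8]
shift first(cm) [0.52 0.05 0.02] turn [-0.0003  0.0008  0.0005] | shift in goal axes [0.52 0.05 0.02]
time_s: 28.35
eef_pos: [0.5012, -0.2191, 0.121]
eef_rot: [0.019, 1.57, -0.019]
contact_force: [-1.2, 0.3, 2.3]
width: 0.452
```

```bash
python3 -m creep '[[[0.05,0,0,0,0,0,0],[0,0,0,0,0,0,0]]]';  python3 -m creep '[[[0,0,0,0,0,0,0.5],[0,0,0,0,0,0,0.6],[0,0,0,0,0,0,0.8],[0,0,0,0,0,0,1],[0,0,0,0,0,0,1]]]'; python3 -m creep '[[[-2,0,0,0,0,0,1],[-4,0,0,0,0,0,1],[-4,0,0,0,0,0,1],[-2.3,0,0,0,0,0,1],[0,0,0,0,0,0,1]]]'
python3 - <<'E'
from h import *
go((.5875,.1455,.243),.354)
f=wrist_cam(); cv2.imwrite("pics/w16.png",f["color"][:,:,::-1])
E
```

```text
time_s: 28.6
eef_pos: [0.5013, -0.2191, 0.1209]
eef_rot: [0.018, 1.57, -0.019]
contact_force: [-1.8, 1.7, 7.5]
width: 0.452
time_s: 29.22
eef_pos: [0.5011, -0.2191, 0.1202]
eef_rot: [0.019, 1.571, -0.019]
contact_force: [0.1, -0.4, -0.6]
width: 1.0
time_s: 29.85
eef_pos: [0.5015, -0.2193, 0.2446]
eef_rot: [0.017, 1.568, -0.02]
contact_force: [-0.2, 0.7, -1.4]
width: 0.998
t 29.85 pos [ 0.5015 -0.2193  0.2446] yaw 1.547 q [-0.63  0.41  1.52 -0.    1.21 -2.17] w 0.998 F [-0.2  0.7 -1.4]
shift first(cm) [ 0.11 36.67  7.73] turn [1.193  0.0035 0.    ] | shift in goal axes [  0.16  20.71 -31.23]
```

View pics/w16.png

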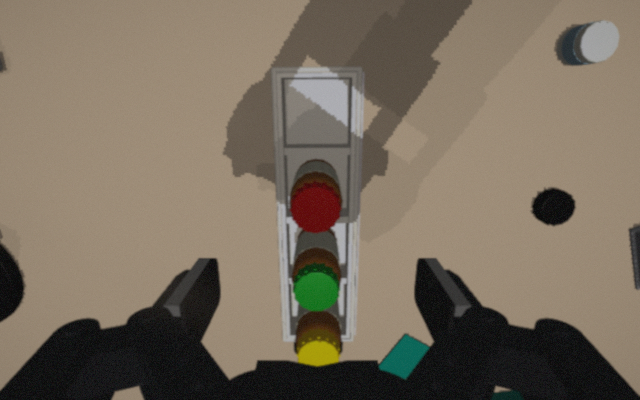

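Yellow, green and red stand upright in wells 1 to 3, at (318,352), (317,288) and (316,207). Last is blue.

```bash
python3 -m creep '[[[0,3,0.6,0,0,0,1],[0,5,1.05,0,0,0,1],[0,5,1.05,0,0,0,1],[0,5,1.05,0,0,0,1],[0,5,1.05,0,0,0,1]]]'
python3 -m creep '[[[0,5,1.05,0,0,0,1],[0,5,1.05,0,0,0,1],[0,2.7,0.6,0,0,0,1],[0,1,0.25,0.17,0,0,1],[0,0,0,0.17,0,0,1]]]'
python3 -m creep '[[[0,0,0,0.17,0,0,1],[0,0,0,0.17,0,0,1],[0,0,0,0.17,0,0,1],[0,0,0,0.17,0,0,1],[0,0,0,0.173,0,0,1]]]'
python3 -m creep '[[[0,0,0,0,0,0,1]]]'
python3 - <<'E'
from h import *
go((.5875,.1455,.119),.354)
f=wrist_cam(); cv2.imwrite("pics/w17.png",f["color"][:,:,::-1])
print(proj(f,[(.5875,.1455,.098)]))
E
```

```text
time_s: 30.52
eef_pos: [0.5544, 0.0115, 0.2416]
eef_rot: [0.019, 1.573, -0.018]
contact_force: [0.3, -0.4, -0.5]
width: 1.001
time_s: 31.15
eef_pos: [0.587, 0.1469, 0.2411]
eef_rot: [0.288, 1.554, -0.289]
contact_force: [1.3, -0.6, -0.4]
width: 0.999
time_s: 31.78
eef_pos: [0.587, 0.146, 0.2413]
eef_rot: [0.948, 1.356, -0.951]
contact_force: [-0.6, -0.5, -0.2]
width: 0.998
time_s: 31.9
eef_pos: [0.587, 0.146, 0.2416]
eef_rot: [0.942, 1.359, -0.945]
contact_force: [-1.0, -0.2, -0.5]
width: 1.0
t 31.9 pos [0.587  0.146  0.2416] yaw 0.3555 q [ 0.05  0.54  1.33  0.    1.28 -0.31] w 1.0 F [-1.  -0.2 -0.5]
shift first(cm) [12.26  0.06  0.07] turn [ 0.0015 -0.0007  0.0023] | shift in goal axes [12.26  0.03  0.06]
[[316.95422329 213.57362387]]
```

View pics/w17.png

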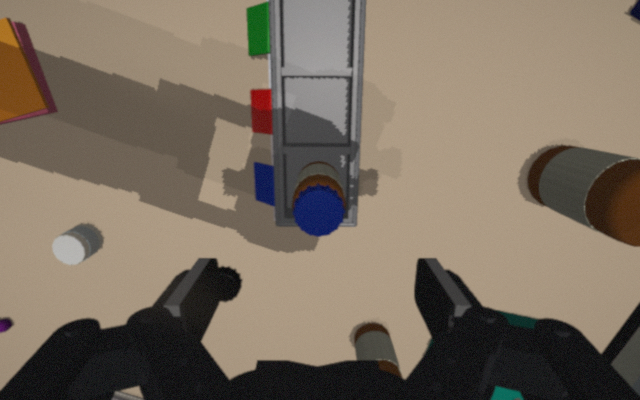

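The blue cap is at (319,209), within 2 mm of the estimate. I descend and grip.

```bash
python3 -m creep '[[[3,0.08,-0.1,0,0,0,1],[4,0,0,0,0,0,1],[3.5,0,0,0,0,0,1],[1.8,0,0,0,0,0,1],[0,0,0,0,0,0,1]]]'
python3 -m creep '[[[0,0,0,0,0,0,0],[0,0,0,0,0,0,0],[0,0,0,0,0,0,0],[0,0,0,0,0,0,0],[0,0,0,0,0,0,0]]]'
python3 -c "
from h import *
go((.5875,.1455,.119),.354)"
python3 -m creep '[[[0,0,0,0,0,0,0],[-1,0,0,0,0,0,0],[-3,0,0,0,0,0,0],[-4,0,0,0,0,0,0],[-3,0,0,0,0,0,0]]]'
python3 -m creep '[[[-1.5,0,0,0,0,0,0],[0,0,0,0,0,0,0]]]'
python3 - <<'E'
from h import *
p=well(COUR,3); print(p)
go((*p,.245),1.547)
f=vision.grab_frame("side"); cv2.imwrite("pics/s18.png",f["color"][:,:,::-1])
E
```

```text
time_s: 32.58
eef_pos: [0.5875, 0.1472, 0.1194]
eef_rot: [0.943, 1.358, -0.945]
contact_force: [0.7, 0.7, 1.2]
width: 0.997
time_s: 33.2
eef_pos: [0.588, 0.1472, 0.1214]
eef_rot: [0.945, 1.355, -0.944]
contact_force: [-2.4, 0.3, 5.8]
width: 0.453
t 33.2 pos [0.588  0.1472 0.1214] yaw 0.3543 q [ 0.05  0.68  1.44 -0.    1.02 -0.3 ] w 0.453 F [-2.4  0.3  5.8]
shift first(cm) [ 0.24 -0.11  0.15] turn [ 0.0003  0.0005 -0.0013] | shift in goal axes [ 0.24 -0.11  0.15]
time_s: 33.83
eef_pos: [0.5879, 0.1472, 0.2327]
eef_rot: [0.945, 1.354, -0.943]
contact_force: [0.2, 0.7, -0.1]
width: 0.448
time_s: 34.08
eef_pos: [0.5878, 0.1473, 0.2458]
eef_rot: [0.945, 1.355, -0.944]
contact_force: [0.6, -0.1, -1.1]
width: 0.454
[ 0.43952724 -0.21714928]
t 34.075 pos [0.5878 0.1473 0.2458] yaw 0.3541 q [ 0.05  0.54  1.32 -0.    1.28 -0.3 ] w 0.454 F [ 0.6 -0.1 -1.1]
shift first(cm) [  0.06 -26.55  29.04] turn [-1.1929e+00  1.1000e-03 -9.0000e-04] | shift in goal axes [  0.08 -36.78 -13.96]
```

View pics/s18.png

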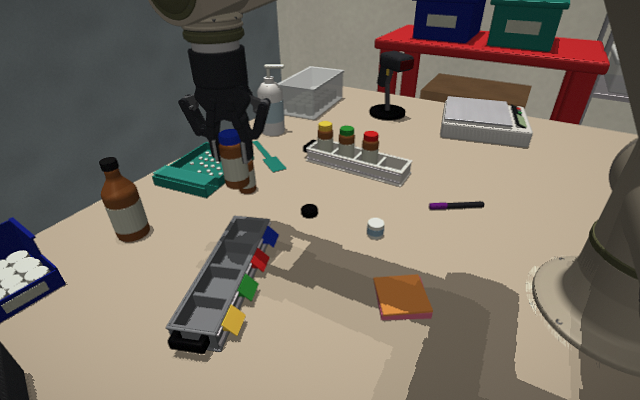

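The blue bottle is lifted upright, the grey rack is empty, and the white rack reads yellow, green, red from its grip.

```bash
python3 -m creep '[[[0,-1.8,2,0,0,0,0],[0,-3.4,3.7,0,0,0,0],[0,-3.4,3.7,0,0,0,0],[0,-3.4,3.7,0,0,0,0],[0,-3.4,3.7,0,0,0,0]]]'
python3 -m creep '[[[0,-3.4,3.7,0,0,0,0],[0,-3.4,3.7,0,0,0,0],[0,-3.4,3.7,0,0,0,0],[0,-1,1.2,0,0,0,0],[0,0,0,-0.17,0,0,0]]]'
python3 -m creep '[[[0,0,0,-0.17,0,0,0],[0,0,0,-0.17,0,0,0],[0,0,0,-0.17,0,0,0],[0,0,0,-0.17,0,0,0],[0,0,0,-0.17,0,0,0]]]'
python3 -m creep '[[[0,0,0,-0.173,0,0,0],[0,0,0,0,0,0,0]]]'
python3 - <<'E'
from h import *
p=well(COUR,3)
go((*p,.1215),1.547)
f=wrist_cam(); cv2.imwrite("pics/w19.png",f["color"][:,:,::-1])
E
```

```text
time_s: 34.75
eef_pos: [0.5003, -0.0649, 0.2438]
eef_rot: [0.944, 1.359, -0.945]
contact_force: [1.3, -0.5, -0.6]
width: 0.452
time_s: 35.38
eef_pos: [0.4386, -0.2184, 0.2441]
eef_rot: [0.814, 1.415, -0.813]
contact_force: [0.4, -0.1, -1.4]
width: 0.455
time_s: 36.0
eef_pos: [0.4392, -0.2171, 0.2442]
eef_rot: [0.151, 1.567, -0.148]
contact_force: [-0.6, 0.1, -0.0]
width: 0.453
time_s: 36.25
eef_pos: [0.4392, -0.2172, 0.2444]
eef_rot: [0.02, 1.572, -0.018]
contact_force: [0.7, 0.4, -1.3]
width: 0.453
t 36.25 pos [ 0.4392 -0.2172  0.2444] yaw 1.5461 q [-0.7   0.29  1.69  0.    1.16 -2.25] w 0.453 F [ 0.7  0.4 -1.3]
shift first(cm) [12.29 -0.    0.05] turn [-0.0009 -0.0012 -0.0012] | shift in goal axes [1.229e+01 1.000e-02 3.000e-02]
```

View pics/w19.png

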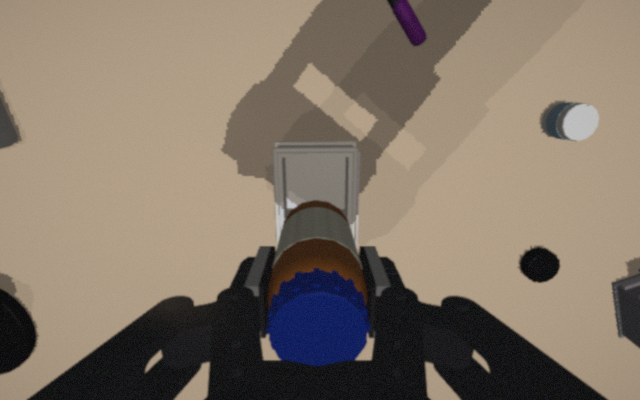

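Blue is over well 4, the rack's far end. I lower it.

```bash
python3 -m creep '[[[2.5,0,0,0,0,0,0],[3.5,0,0,0,0,0,0],[3,0,0,0,0,0,0],[2,0,0,0,0,0,0],[0.6,0,0,0,0,0,0]]]'
python3 -m creep '[[[0.2,0,0,0,0,0,0],[0.1,0,0,0,0,0,0],[0,0,0,0,0,0,0]]]'
python3 -c "
from h import *
go((*well(COUR,3),.1215),1.547)"
python3 -m creep '[[[0.2,0,0,0,0,0,0],[0.15,0,0,0,0,0,0],[0.1,0,0,0,0,0,0],[0.05,0,0,0,0,0,0],[0,0,0,0,0,0,0]]]'
```

```text
time_s: 36.92
eef_pos: [0.4388, -0.2174, 0.128]
eef_rot: [0.022, 1.573, -0.019]
contact_force: [0.9, 0.6, -0.9]
width: 0.45
time_s: 37.3
eef_pos: [0.4393, -0.218, 0.1267]
eef_rot: [0.018, 1.57, -0.019]
contact_force: [-1.0, -0.0, -0.7]
width: 0.446
t 37.3 pos [ 0.4393 -0.218   0.1267] yaw 1.5467 q [-0.7   0.46  1.8  -0.    0.87 -2.25] w 0.446 F [-1.  -0.  -0.7]
shift first(cm) [0.52 0.09 0.02] turn [-0.0003  0.0008  0.0006] | shift in goal axes [0.52 0.09 0.02]
time_s: 37.92
eef_pos: [0.4392, -0.218, 0.1215]
eef_rot: [0.019, 1.57, -0.019]
contact_force: [-1.0, 0.3, 4.7]
width: 0.452
```

```bash
python3 -m creep '[[[0,0,0,0,0,0,0.5],[0,0,0,0,0,0,0.6],[0,0,0,0,0,0,0.8],[0,0,0,0,0,0,1],[0,0,0,0,0,0,1]]]'; python3 -m creep '[[[-2,0,0,0,0,0,1],[-4,0,0,0,0,0,1],[-4,0,0,0,0,0,1],[-2.5,0,0,0,0,0,1],[0,0,0,0,0,0,1]]]'
python3 -m creep '[[[-2,3,0,0,0,0,1],[-3,5,0,0,0,0,1],[-3,5,0,0,0,0,1],[0,5,0,0,0,0,1],[0,2,0,0,0,0,1]]]'
python3 -m creep '[[[0,3,0,0,0,0,1],[0,5,0,0,0,0,1],[0,5,0,0,0,0,1],[0,3,0,0,0,0,1],[0,0,0,0,0,0,1]]]'
python3 - <<'E'
from h import *
f=vision.grab_frame("top"); im=f["color"][:,:,::-1]
cv2.imwrite("pics/t20.png",cv2.resize(cv2.convertScaleAbs(im[110:245,340:460],alpha=1.5),None,fx=4,fy=4,interpolation=cv2.INTER_CUBIC))
P=[(*well(COUR,i),.098) for i in range(4)]; print((proj(f,P)-[340,110])*4)
f=vision.grab_frame("side"); cv2.imwrite("pics/s20.png",f["color"][:,:,::-1])
print(state()["eef_pos"])
E
```

```text
time_s: 38.55
eef_pos: [0.4391, -0.2179, 0.1212]
eef_rot: [0.019, 1.571, -0.019]
contact_force: [0.4, -0.2, 0.3]
width: 0.999
time_s: 39.17
eef_pos: [0.4395, -0.2182, 0.2476]
eef_rot: [0.017, 1.568, -0.02]
contact_force: [-0.7, 0.5, 0.4]
width: 1.002
time_s: 39.8
eef_pos: [0.4435, -0.0158, 0.3252]
eef_rot: [0.017, 1.572, -0.016]
contact_force: [1.3, 0.5, 0.1]
width: 1.002
time_s: 40.42
eef_pos: [0.4473, 0.1433, 0.3248]
eef_rot: [0.016, 1.573, -0.016]
contact_force: [0.2, -0.6, 0.7]
width: 1.001
[[258.31103534  95.91090951]
 [262.11014753 199.29053327]
 [266.05723567 305.37305258]
 [270.16184245 414.30924551]]
[0.4475811  0.14160784 0.32521775]
```

View pics/t20.png

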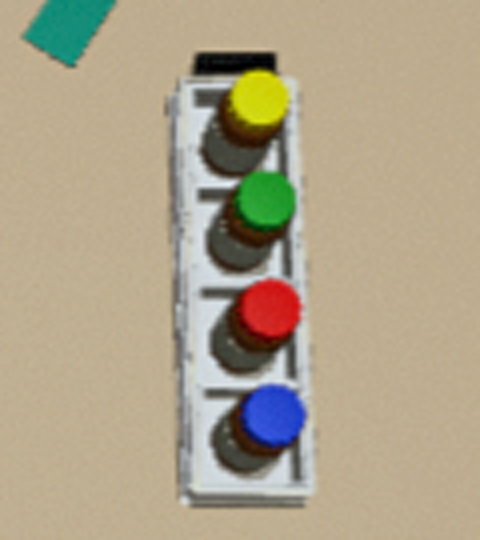

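View pics/s20.png

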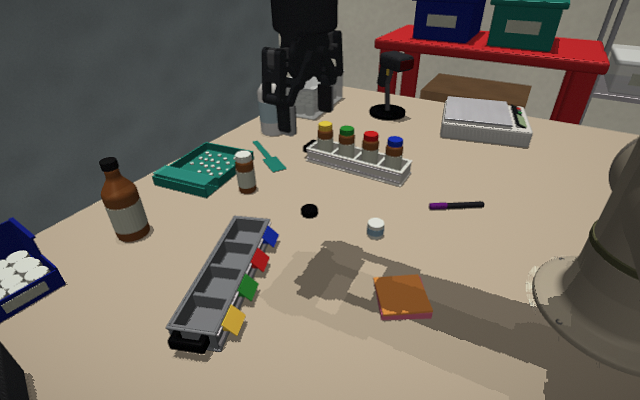

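The caps are at crop (259,99), (265,201), (270,309) and (273,416). The predicted centres for upright bottles on the well floor are (258,96), (262,199), (266,305) and (270,414), so they agree within about 1 source pixel, or 2–3 mm. I hand in.

```bash
python3 -c "
from bench import finish_job,state
print(state()['time_s'],state()['contact_force']); print(finish_job())"
```

```text
40.525 [ 0.44423576 -0.06722121  0.38630546]
the job is handed in; nothing more can be done
None
```

All four bottles are in the white rack in the same order as the grey rack, counted from the grip: yellow, green, red, blue. I handed the job in at 40.5 s of the 102 s allowed.

Each bottle was lowered slowly until the tool felt 5–8 N from the well floor, then released. The last top picture puts every cap within about 2–3 mm of where an upright bottle on its well floor should be, and the side picture shows all four upright. The arm was clear with near-zero contact force.

No check failed. The only disagreements were 2–3 mm between the wrist and top cameras when locating the caps, which is about the stated calibration accuracy.

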